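# Put the plane away and snap the cupboard shut

## Robot

A 6-joint arm with a two-finger parallel gripper is mounted at the origin on the work surface. World frame = base frame: x ahead of the robot, y to its left, z up, the work surface at z = 0. Lengths are in m, angles in rad, forces in N, time in s.
With the tool pointing down it reaches from about 0.375 to 0.975 m from the base axis. Payload 3.8 kg.
Tool frame: the origin (TCP) lies midway between the tips of the shut fingers; the grasp point (between the pads) lies 19 mm behind it; z points along the fingers, y is the direction in which the jaws open and shut (so a half turn about z gives the same grasp; the last joint's range is limited). The gripper opens to 85 mm and grips with 20 to 120 N. Pads are 22 mm wide; open, the fingers measure 114 mm over their backs; the gripper's body (76 mm by 85 mm) begins 54 mm behind the grasp point. The pads swing forward as they close: fully open they stand 13 mm farther back than shut.
Start: joints at [-1.294, 0.264, 1.604, -0, 1.274, -0.037], TCP at [0.208, -0.642, 0.231] pointing down, gripper open.
Joint ranges: [-2.63, 2.63], [-0.94, 2.18], [0.31, 2.57], [-1.31, 4.45], [0, 2.66], [-2.55, 2.55]. Speed limits (rad/s): [2.57, 2.57, 3.14, 3.14, 3.14, 3.14].

## Interface

Orientations are given as a rotation vector (axis times angle).
In Python, from workcell import bot gives the robot as it stands.
- The arm moves only by the tool drive_tool, never from a script. Its argument "deltas" is a list of rows, each an object with "hand": the opening, from 0 (shut) to 1 (fully open); "offset": the shift along the world's x, y, z in cm, a list of three; "angular": the turn, a rotation vector about the world's x, y, z in degrees, a list of three. A call has 1 to 8 rows; each row is the pose to reach, as a shift and turn from the pose commanded when the call began; what a row does not reach only later rows make up. A row lasts 1/8 s, in which the tool goes at most 62.5 mm and 10.7 degrees, less where a joint would pass 70% of its speed; a pose out of reach is approached as far as the arm can. A call with a gripper value outside its range is refused whole. The fingers move at their own pace and stop on an object; "force" is the grip in N (left out, the last holds). Time passes only in rows, so rows that repeat a pose let the fingers close. It gives the time, the measured TCP pose, the force and the opening at its end, in the units of the state.
- bot.read_state(): the state, without advancing time (a new reading comes with each control period).
- bot.read_camera(name): name is "scene" or "top" or "wrist"; returns a dict with "frame" (400x640x3 uint8, blue, green, red), "mtx" (3x3 intrinsics, pixels), "R" (3x3) and "t" (3): a world point X has camera coordinates R X + t. Camera axes: x right, y down, z forward; pixel columns grow to the right and rows downward; lengths in m; the calibration is good to about 2 mm. A picture is of the moment at which its call begins. There is no depth.
- bot.finish_job(): hands the job in, once; it reports no verdict.
The state is a dict: "time": time; "q": joint angles; "joint_vel": joint speeds; "joint_torque": joint torques, N m; "tool_pos": TCP position; "tcp_rot": TCP orientation; "wrist_force": force on the tool from outside, world axes, zero at the start; "torque": the same for the moment, N m; "width": opening from 0.0 (shut) to 1.0 (fully open).
Only numpy, scipy, OpenCV 4.12 (cv2) and the standard library are available. Lean on these libraries where they do the work, as an engineer would, in place of code of your own. Each camera call takes 0.05 s, during which the arm holds its last target. There are 200 camera calls.

## Task

Put the wooden plane away in the little tool cupboard: pull the door open past its roller catch, slide the plane in along the cupboard floor between the two guide strips until it stops against the felt at the back, then push the door shut until the catch snaps and holds it. Work gently: do not force the door or the plane hard against their stops, do not slam the door, and leave the other tools on the bench where they lie.

Things in the scene. Friction and masses are not known exactly. Their poses are not given: they have to be found in the camera images.
- cabinet: plywood tool cupboard fixed to the bench, 190 mm deep (x), 260 wide (y), 210 high; origin: centre of its underside; x runs from the front to the back, y to the left seen from the robot, z up. Front edges at x -95. Walls and floor 12 thick. Top open but for two rails; the front rail's underside is at z 182. A dark oilstone box is fixed inside at y 65 to 111, 53 high
- bay (a point): where the plane's origin lies when it is fully home: on the cupboard's inner floor, 12 mm above the bench, at x -3, y -20 in the cupboard's frame, axes as the cupboard's, its end against a felt-faced stop at x 77. Two guide strips 8 mm high lie either side, from x -15 on, their inner faces 62 mm apart (the plane is 52 wide)
- door (a joint): angle of the cupboard's door in rad: 0 shut on its catch, growing as its free (right) edge comes towards the robot, at most 1.75; it stays where it is left. An upright wooden panel 250 mm wide, 200 high, 16 thick, its lower edge 6 above the bench, in front of the carcass, hinged at its left edge
- hinge_side (a point): point fixed to the cupboard, 100 mm above the bench, where the door's upright hinge axis ought to be (x -102, y 125 in the cupboard's frame; the axis lies in the panel's inner face). Door, hinges and catch together have been set in or out on their screws by up to 5.5 mm along the cupboard's x, so the true axis, handle and stop must be felt; the shut door stands 1 to 13 mm off the carcass
- handle_place (a point): point fixed to the cupboard where the middle of the shut door's handle ought to be, true to 5.5 mm along x. The handle is a level round steel bar, 12 mm thick, 84 long, 190 above the bench, 195 along the door from the hinge axis, its centre line 40 off the outer face (56 off the axis), on two 10 mm posts 36 either side of its middle. It turns with the door
- catch_side (a point): front edge of the cupboard's right side, 150 mm above the bench. Behind it the sprung roller catch: a tongue on the door, 225 mm from the hinge axis, goes between two rollers. They resist from 0.05 rad inwards, about 12 N at the handle; past 0.014 rad they pull the door in onto a rubber stop and hold it. Pulling it open takes about 9 N at the handle; pressing the shut door with over 20 N there harms the stop
- plane: wooden hand plane lying sole down, toe away from the robot: block 160 mm long (x, toe at +x), 52 wide (y), 46 high, 0.4 to 0.7 kg; origin at the centre of the sole, z up. A steel iron and dark wedge, 38 wide, stand out of its top, leaning back, highest 89 above the sole at x -45; a stud 20 across, 11 high stands on top at x 55. Its flat sides can be gripped
- mallet: bystander: a joiner's wooden mallet lying left of the cupboard, head 100 x 62 x 62, handle to 245 overall
- try_square: bystander: a try square lying flat, dark wooden stock 100 long, steel blade 140, 16 mm high
- marking_gauge: bystander: a wooden marking gauge, stem 200 long, 63 mm high with its brass screw, right of the cupboard
- chisel: bystander: a chisel with wooden handle, 245 long, 27 high, lying to the right of the plane
- glue_bottle: bystander: white plastic bottle, 60 across, 165 high, standing right of the cupboard
- wax_tin: bystander: round dark tin, 72 across, 32 high, left
- tape_roll: bystander: roll of paper tape, 90 across, 25 high, lying flat, left

How it is judged:
By the outcome, as a careful person would: the job done as asked, in the order asked, and still so for the second after the job is handed in, with the robot touching nothing.
It also fails if it takes over 72 s, if anything falls off the work surface, if the arm or the gripper's body presses on something with over 40 N, if the wrist force passes 120 N, or if a joint passes its speed limit or range.

## Working session

There is one attempt and no reset: what is moved stays moved. The work goes in short steps, Python scripts to look and compute and a tool call to move; the robot and the scene stay as the last step left them, time stands still between calls to the robot, and variables do not carry over. Pictures are saved under pics/ and viewed, about 8 in all and at most 12, crops included, and the job is handed in when it is done.

Besides the shell and the picture viewer there is one more tool, called after "Request:" in YAML: its name, and indented under it one key for each argument. drive_tool: Moves the arm, as the interface text tells. Its arguments: {"type":"object","properties":{"deltas":{"type":"array"},"force":{"type":"number"}},"required":["deltas"]}

```bash
mkdir -p pics; ls; python3 - <<'E'
from workcell import bot
import cv2,numpy as np,pickle
s=bot.read_state();print(s)
for n in("scene","top"):
    c=bot.read_camera(n);cv2.imwrite(f"pics/{n}0.png",c["frame"]);pickle.dump(c,open(n+"0.pkl","wb"))
    print(n,c["mtx"],c["R"],-c["R"].T@c["t"])
E
```

```text
pics
{'time': 0.0, 'q': array([-1.29390983e+00,  2.64744738e-01,  1.60538194e+00, -1.06729532e-05,
        1.27368951e+00, -3.68777280e-02]), 'joint_vel': array([-5.57301656e-04, -9.64762383e-04, -7.92730794e-05,  8.52094466e-04,
        1.46037293e-03, -6.67973251e-04]), 'joint_torque': array([ 1.92404164e-03, -5.15107334e+01, -3.67317832e+01,  1.77057827e-04,
        1.28329601e-02, -2.43649900e-06]), 'tool_pos': array([ 0.20814197, -0.64133859,  0.2299634 ]), 'tcp_rot': array([-3.10083142e+00, -4.90500617e-01,  4.33741885e-04]), 'wrist_force': array([ 0.55813582, -0.66171307,  0.43316875]), 'torque': array([-0.05218808, -0.01691056,  0.00358424]), 'width': 0.9994351936190337}
scene [[485.84847868   0.         324.0730459 ]
 [  0.         485.84847868 202.34904427]
 [  0.           0.           1.        ]] [[ 0.81523526  0.57898868 -0.01278975]
 [ 0.37917519 -0.5503236  -0.74388851]
 [-0.43774153  0.60159458 -0.66818135]] [ 1.22154589 -0.9653566   1.1609779 ]
top [[387.97228764   0.         319.59340057]
 [  0.         387.97228764 198.05208079]
 [  0.           0.           1.        ]] [[-2.72745452e-02 -9.99627978e-01  7.21995872e-05]
 [-9.98073059e-01  2.72280926e-02 -5.57566107e-02]
 [ 5.57339022e-02 -1.59279666e-03 -9.98444388e-01]] [ 0.46206189 -0.05568347  1.42224121]
```

View pics/scene0.png

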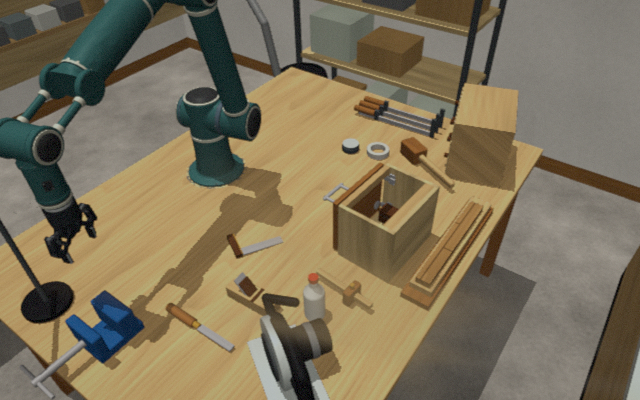

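View pics/top0.png

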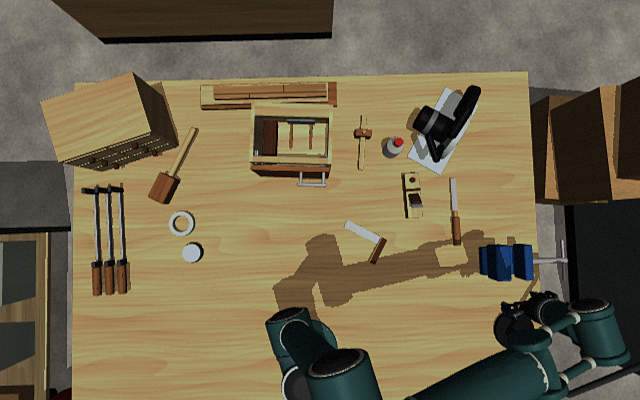

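The scene view shows the cupboard around (385,215), with the handle bar at its front-left near (335,192) and the plane at (245,288). In the top view the cupboard spans (250-333, 103-178), the handle is at about (313,180), and the plane is at (412,195) with its stud at (412,180). Next I'll zoom into the top view.

```bash
python3 - <<'E'
import cv2
a=cv2.imread("pics/top0.png")[90:225,240:440]
cv2.imwrite("pics/top0z.png",cv2.resize(a,None,fx=4,fy=4,interpolation=cv2.INTER_CUBIC))
E
```

```text
(no output)
```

View pics/top0z.png

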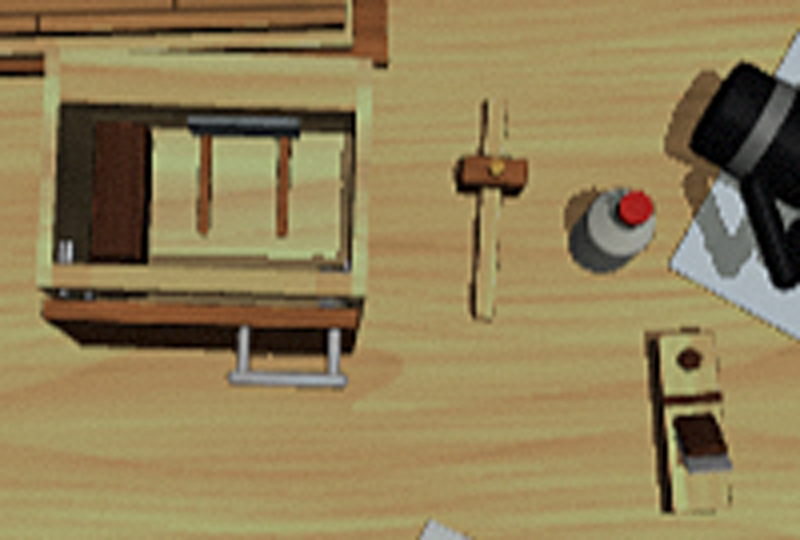

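```bash
cat >h.py <<'E'
import numpy as np,pickle,cv2
def ray(c,u,v):
    d=c["R"].T@np.linalg.inv(c["mtx"])@[u,v,1.]; return -c["R"].T@c["t"],d
def cast(c,u,v,z):
    o,d=ray(c,u,v); return o+d*(z-o[2])/d[2]
def tri(c1,p1,c2,p2):
    o1,d1=ray(c1,*p1);o2,d2=ray(c2,*p2)
    k=np.linalg.lstsq(np.c_[d1,-d2],o2-o1,rcond=None)[0]
    a=o1+k[0]*d1;b=o2+k[1]*d2
    return (a+b)/2,np.linalg.norm(a-b)
def proj(c,X):
    p=c["mtx"]@(c["R"]@X+c["t"]);return p[:2]/p[2]
E
python3 - <<'E'
from h import *
c=pickle.load(open("top0.pkl","rb"))
np.set_printoptions(precision=4,suppress=True)
P=dict(cBL=(48,55,.21),cBR=(372,60,.21),cFR=(363,298,.21),cFL=(38,290,.21),hL=(229,378,.196),hR=(347,382,.196),
dL=(42,318,.206),dR=(358,328,.206),stud=(689,358,.057),tL=(659,332,.046),tR=(715,332,.046),hlL=(672,512,.046),hlR=(728,508,.046),
gLf=(205,235,.02),gLb=(207,137,.02),gRf=(282,237,.02),gRb=(285,139,.02))
for k,(u,v,z) in P.items(): print(k,cast(c,(u+.5)/4-.5+240,(v+.5)/4-.5+90,z))
a=cv2.imread("pics/scene0.png")[160:340,200:460]
cv2.imwrite("pics/scene0z.png",cv2.resize(a,None,fx=3,fy=3,interpolation=cv2.INTER_CUBIC))
E
```

```text
cBL [0.8363 0.1497 0.21  ]
cBR [ 0.8253 -0.107   0.21  ]
cFR [ 0.6356 -0.0944  0.21  ]
cFL [0.6489 0.1609 0.21  ]
hL [0.5767 0.0132 0.196 ]
hR [ 0.571  -0.0803  0.196 ]
dL [0.6272 0.1588 0.206 ]
dR [ 0.6125 -0.0899  0.206 ]
stud [ 0.5963 -0.3857  0.057 ]
tL [ 0.6214 -0.3626  0.046 ]
tR [ 0.6201 -0.4125  0.046 ]
hlL [ 0.461  -0.3678  0.046 ]
hlR [ 0.4631 -0.4175  0.046 ]
gLf [0.7245 0.0418 0.02  ]
gLb [0.8149 0.0379 0.02  ]
gRf [ 0.7208 -0.0283  0.02  ]
gRb [ 0.8111 -0.0334  0.02  ]
```

View pics/scene0z.png

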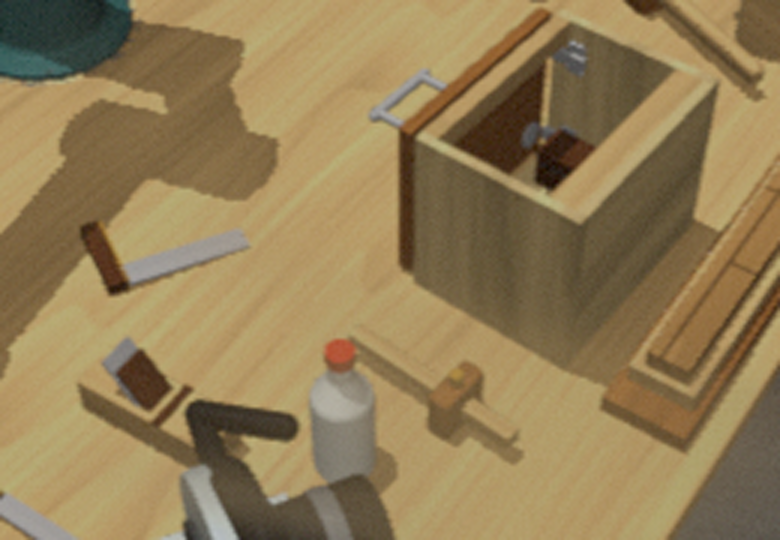

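The zoomed scene view shows the bar's right end at (375,115), the carcass front-right top corner at (415,135) and the back-right corner at (585,220). The plane's iron is visible at (125,360). The top-view sizes check out: about 257 x 189 mm for the cupboard, yaw about -0.056, and a handle 94 mm long in pixels. I'll triangulate these points while moving to the handle.

```bash
python3 - <<'E'
from h import *
c=pickle.load(open("top0.pkl","rb"));s=pickle.load(open("scene0.pkl","rb"))
np.set_printoptions(precision=4,suppress=True)
for n,a,b in [("hR",(343,381),(376,114)),("hLpost/bar",(238,379),(426,74)),("cFR",(363,298),(415,135)),("cBR",(372,60),(585,220)),("dR",(358,328),(404,130)),("ironback",(708,466),(118,346))]:
    print(n,*tri(c,((a[0]+.5)/4-.5+240,(a[1]+.5)/4-.5+90),s,((b[0]+.5)/3-.5+200,(b[1]+.5)/3-.5+160)))
E
```

```text
hR [ 0.5744 -0.0755  0.1914] 0.00549154296390559
hLpost/bar [0.5787 0.0082 0.1882] 0.005744106686354638
cFR [ 0.6365 -0.0939  0.2089] 0.0017224865053798637
cBR [ 0.8278 -0.1051  0.2108] 0.006516055572910617
dR [ 0.6161 -0.0879  0.2001] 0.007162354275149755
ironback [ 0.4998 -0.3899  0.0905] 0.0006589236922446349
```

Request:
drive_tool:
  deltas:
    - {"hand": 0.35, "offset": [36.5, 60.8, 3], "angular": [0, 0, 69]}
    - {"hand": 0.35, "offset": [36.5, 60.8, 3], "angular": [0, 0, 69]}
    - {"hand": 0.35, "offset": [36.5, 60.8, 3], "angular": [0, 0, 69]}
    - {"hand": 0.35, "offset": [36.5, 60.8, 3], "angular": [0, 0, 69]}
    - {"hand": 0.35, "offset": [36.5, 60.8, 3], "angular": [0, 0, 69]}
    - {"hand": 0.35, "offset": [36.5, 60.8, 3], "angular": [0, 0, 69]}
    - {"hand": 0.35, "offset": [36.5, 60.8, 3], "angular": [0, 0, 69]}
    - {"hand": 0.35, "offset": [36.5, 60.8, 3], "angular": [0, 0, 69]}
  force: 30

```text
time: 1.1
tool_pos: [0.4659, -0.2118, 0.2522]
tcp_rot: [-2.279, -2.163, 0.0]
wrist_force: [0.6, 0.3, -0.6]
width: 0.348
```

Request:
drive_tool:
  deltas:
    - {"hand": 0.35, "offset": [10.9, 17.8, -0.5], "angular": [0, 0, 0]}
    - {"hand": 0.35, "offset": [10.9, 17.8, -0.5], "angular": [0, 0, 0]}
    - {"hand": 0.35, "offset": [10.9, 17.8, -0.5], "angular": [0, 0, 0]}
    - {"hand": 0.35, "offset": [10.9, 17.8, -0.5], "angular": [0, 0, 0]}
    - {"hand": 0.35, "offset": [10.9, 17.8, -0.5], "angular": [0, 0, 0]}
    - {"hand": 0.35, "offset": [10.9, 17.8, -0.5], "angular": [0, 0, 0]}

```text
time: 1.85
tool_pos: [0.5738, -0.0368, 0.247]
tcp_rot: [-2.28, -2.161, 0.002]
wrist_force: [0.2, -0.5, -0.5]
width: 0.348
```

```bash
python3 - <<'E'
from workcell import bot
import cv2,numpy as np,pickle
s=bot.read_state();print(s["tool_pos"],s["q"],s["wrist_force"])
c=bot.read_camera("wrist");cv2.imwrite("pics/w1.png",c["frame"]);pickle.dump(c,open("w1.pkl","wb"))
print(c["R"],-c["R"].T@c["t"])
E
```

```text
[ 0.57376877 -0.0367645   0.24704811] [-1.06854998e-01  6.65764446e-02  1.80284533e+00 -7.86236863e-04
  1.27324614e+00 -5.32485567e-02] [ 0.17945298 -0.46726745 -0.47351056]
[[ 0.99851503 -0.05446128 -0.00130429]
 [-0.05136924 -0.94925516  0.31028348]
 [-0.01813654 -0.30975572 -0.95064318]] [0.57764122 0.0426814  0.39070385]
```

View pics/w1.png

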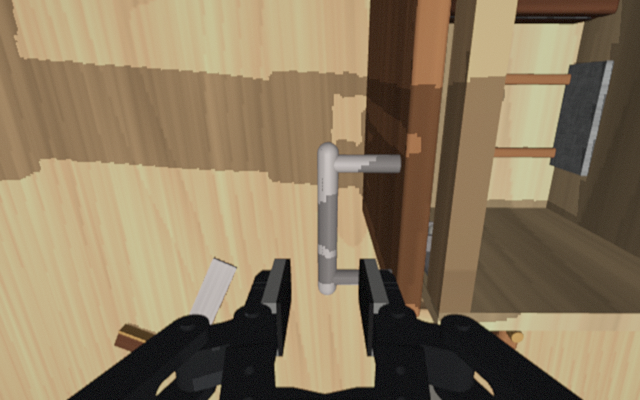

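The wrist view shows the bar at column 327, rows 150-290. It is centred between the finger pads (290-360) and parallel to them. I'll descend over the bar as a loose cage.

Request:
drive_tool:
  deltas:
    - {"hand": 0.35, "offset": [0.2, 0.3, -3], "angular": [0, 0, 0]}
    - {"hand": 0.35, "offset": [0.2, 0.3, -5.5], "angular": [0, 0, 0]}
    - {"hand": 0.35, "offset": [0.2, 0.3, -7.6], "angular": [0, 0, 0]}
    - {"hand": 0.3, "offset": [0.2, 0.3, -7.6], "angular": [0, 0, 0]}
    - {"hand": 0.26, "offset": [0.2, 0.3, -7.6], "angular": [0, 0, 0]}

```text
time: 2.52
tool_pos: [0.5768, -0.0337, 0.1725]
tcp_rot: [2.28, 2.16, 0.001]
wrist_force: [1.0, -0.5, 0.9]
width: 0.262
```

```bash
cat >arc.py <<'E'
import numpy as np
yaw=-.056;C=np.array([.7372,.0268])
def R(t): return np.array([[np.cos(t),-np.sin(t)],[np.sin(t),np.cos(t)]])
def w(x,y): return C+R(yaw)@[x,y]
H=w(-.102,.125)
E
python3 - <<'E'
from arc import *
np.set_printoptions(precision=2,suppress=True)
h0=H+R(yaw)@[-.056,-.195];print(H,h0)
for t in (.05,.1,.2,.3,.4,.5,.6,.7,.8,.9,1,1.1,1.2,1.3,1.4,1.5):print(t,100*(H+R(yaw-t)@[-.056,-.195]-h0),-np.degrees(t))
E
```

```text
[0.64 0.16] [ 0.58 -0.03]
0.05 [-0.95  0.36] -2.8647889756541165
0.1 [-1.88  0.76] -5.729577951308233
0.2 [-3.67  1.71] -11.459155902616466
0.3 [-5.36  2.83] -17.188733853924695
0.4 [-6.93  4.11] -22.918311805232932
0.5 [-8.37  5.55] -28.64788975654116
0.6 [-9.65  7.12] -34.37746770784939
0.7 [-10.77   8.81] -40.10704565915762
0.8 [-11.71  10.6 ] -45.836623610465864
0.9 [-12.48  12.48] -51.56620156177409
1 [-13.05  14.43] -57.29577951308232
1.1 [-13.42  16.42] -63.02535746439056
1.2 [-13.59  18.44] -68.75493541569878
1.3 [-13.56  20.47] -74.48451336700703
1.4 [-13.33  22.49] -80.21409131831524
1.5 [-12.9   24.47] -85.94366926962348
```

Request:
drive_tool:
  deltas:
    - {"hand": 0.26, "offset": [-0.3, 0.0, 0], "angular": [0, 0, 0]}
    - {"hand": 0.26, "offset": [-0.6, 0.1, 0], "angular": [0, 0, 0]}
    - {"hand": 0.26, "offset": [-1.0, 0.2, 0], "angular": [0, 0, -1]}
    - {"hand": 0.26, "offset": [-1.4, 0.4, 0], "angular": [0, 0, -3]}

```text
time: 3.02
tool_pos: [0.5626, -0.0285, 0.172]
tcp_rot: [2.336, 2.1, 0.001]
wrist_force: [-1.3, 1.1, -1.3]
width: 0.262
```

Request:
drive_tool:
  deltas:
    - {"hand": 0.26, "offset": [-0.5, 0.2, 0], "angular": [0, 0, -1]}
    - {"hand": 0.26, "offset": [-1.0, 0.4, 0], "angular": [0, 0, -3]}

```text
time: 3.28
tool_pos: [0.5522, -0.0245, 0.1716]
tcp_rot: [2.39, 2.039, 0.0]
wrist_force: [0.8, 0.6, -0.2]
width: 0.258
```

Request:
drive_tool:
  deltas:
    - {"hand": 0.26, "offset": [-1.0, 0.5, 0], "angular": [0, 0, -3]}
    - {"hand": 0.26, "offset": [-2.0, 1.1, 0], "angular": [0, 0, -6]}
    - {"hand": 0.26, "offset": [-3.0, 1.8, 0], "angular": [0, 0, -10]}
    - {"hand": 0.26, "offset": [-3.9, 2.5, 0], "angular": [0, 0, -14]}
    - {"hand": 0.26, "offset": [-4.8, 3.2, 0], "angular": [0, 0, -17]}
    - {"hand": 0.26, "offset": [-5.6, 4.0, 0], "angular": [0, 0, -21]}
    - {"hand": 0.26, "offset": [-6.3, 4.9, 0], "angular": [0, 0, -24]}
    - {"hand": 0.26, "offset": [-7.0, 5.7, 0], "angular": [0, 0, -27]}

```text
time: 4.28
tool_pos: [0.4823, 0.0326, 0.1717]
tcp_rot: [2.8, 1.423, 0.001]
wrist_force: [0.6, -0.5, 0.1]
width: 0.265
```

Request:
drive_tool:
  deltas:
    - {"hand": 0.26, "offset": [-0.7, 0.9, 0], "angular": [0, 0, -3]}
    - {"hand": 0.26, "offset": [-1.3, 1.9, 0], "angular": [0, 0, -6]}
    - {"hand": 0.26, "offset": [-1.9, 2.9, 0], "angular": [0, 0, -9]}
    - {"hand": 0.26, "offset": [-2.4, 4.0, 0], "angular": [0, 0, -13]}
    - {"hand": 0.26, "offset": [-2.9, 5.2, 0], "angular": [0, 0, -17]}
    - {"hand": 0.26, "offset": [-3.3, 6.4, 0], "angular": [0, 0, -20]}
    - {"hand": 0.26, "offset": [-3.7, 7.6, 0], "angular": [0, 0, -24]}
    - {"hand": 0.26, "offset": [-3.9, 8.8, 0], "angular": [0, 0, -27]}

```text
time: 5.28
tool_pos: [0.443, 0.1206, 0.1716]
tcp_rot: [3.055, 0.73, 0.0]
wrist_force: [-0.7, -0.6, 0.1]
width: 0.257
```

Request:
drive_tool:
  deltas:
    - {"hand": 0.26, "offset": [-0.2, 1.2, 0], "angular": [0, 0, -4]}
    - {"hand": 0.26, "offset": [-0.3, 2.4, 0], "angular": [0, 0, -7]}
    - {"hand": 0.26, "offset": [-0.3, 3.6, 0], "angular": [0, 0, -10]}
    - {"hand": 0.26, "offset": [-0.2, 4.8, 0], "angular": [0, 0, -14]}
    - {"hand": 0.26, "offset": [-0.1, 5.8, 0], "angular": [0, 0, -17]}
    - {"hand": 0.26, "offset": [0.1, 6.8, 0], "angular": [0, 0, -20]}
    - {"hand": 0.3, "offset": [0.2, 7.2, 0], "angular": [0, 0, -21]}
    - {"hand": 0.35, "offset": [0.2, 7.2, 0], "angular": [0, 0, -21]}

```text
time: 6.28
tool_pos: [0.4454, 0.1924, 0.1715]
tcp_rot: [3.137, 0.166, 0.0]
wrist_force: [-1.3, 0.4, -0.5]
width: 0.351
```

Request:
drive_tool:
  deltas:
    - {"hand": 0.45, "offset": [0, 0, 4], "angular": [0, 0, 0]}
    - {"hand": 0.6, "offset": [0, 0, 9], "angular": [0, 0, 0]}
    - {"hand": 0.8, "offset": [2, -6, 11], "angular": [0, 0, -10]}
    - {"hand": 1, "offset": [3, -12, 11], "angular": [0, 0, -20]}

```text
time: 6.78
tool_pos: [0.477, 0.0735, 0.2844]
tcp_rot: [-3.117, 0.387, -0.009]
wrist_force: [1.7, -0.9, -0.3]
width: 0.976
```

```bash
python3 - <<'E'
from workcell import bot
import numpy as np
from scipy.optimize import least_squares
from scipy.spatial.transform import Rotation as Ro
s=bot.read_state();print(s["tool_pos"],s["tcp_rot"],s["q"])
q=s["q"];E=lambda a,v:Ro.from_euler(a,v)
M=E('z',q[0])*E('y',q[1]+q[2])*E('z',q[3])*E('y',q[4])*E('z',q[5]+np.pi/2)
print((M.inv()*Ro.from_rotvec(s["tcp_rot"])).as_rotvec())
D=[((.208142,-.641339,.229963),(.264745,1.605382)),((.573769,-.036765,.247048),(.066576,1.802845)),(s["tool_pos"],q[1:3])]
def f(p):
    return np.concatenate([[p[0]*np.sin(b)+p[1]*np.sin(b+c)-np.hypot(P[0],P[1]),p[3]+p[0]*np.cos(b)+p[1]*np.cos(b+c)-P[2]] for P,(b,c) in D])
r=least_squares(f,[.4,.4,0,.1]);print(r.x,r.fun)
E
```

```text
[0.47696049 0.07346673 0.28437929] [-3.1165302   0.38691015 -0.00905089] [ 1.01346497e-01 -1.40996061e-01  1.93490442e+00 -1.94355275e-04
  1.34181469e+00  1.91921788e+00]
[ 2.94902991e-17 -1.79842035e-16 -1.94043813e-16]
[ 0.50434294  0.56718039  0.         -0.08944292] [-3.40932291e-04  1.14782929e-04  6.84793058e-04 -1.33171262e-04
 -3.38365424e-04  1.83825614e-05]
```

```bash
cat >ik.py <<'E'
import numpy as np
from scipy.spatial.transform import Rotation as Ro
L1,L2,D=.50434,.56718,-.08944
def orient(yaw,tilt,back):
    # tool z forward-down (tilt from vertical), yaw rad; back: tool x points back/down
    z=np.array([np.sin(tilt),0,-np.cos(tilt)]);y=np.array([0,1. if back else -1.,0]);x=np.cross(y,z)
    return Ro.from_euler('z',yaw)*Ro.from_matrix(np.c_[x,y,z])
def ik(P,R,L6):
    w=np.array(P)-L6*R.as_matrix()[:,2];h=D+L6
    r,z=np.hypot(w[0],w[1]),w[2]-h;d=np.hypot(r,z)
    q1=np.arctan2(w[1],w[0]);q3=np.pi-np.arccos((L1**2+L2**2-d*d)/(2*L1*L2))
    q2=np.arctan2(r,z)-np.arctan2(L2*np.sin(q3),L1+L2*np.cos(q3))
    W=(Ro.from_euler('z',q1)*Ro.from_euler('y',q2+q3)).inv()*R*Ro.from_euler('z',-np.pi/2)
    e=W.as_euler('ZYZ')
    return np.array([q1,q2,q3,*e])
E
python3 - <<'E'
from ik import *
np.set_printoptions(precision=2,suppress=True)
for L6 in(.17,.23,.3):
  for name,P,yaw in(("plane",(.48,-.392,.03),.03),("front",(.48,.01,.04),-.056),("home",(.68,.01,.04),-.056)):
    for t in(.6,.8,1.0):
      for b in(1,0): print(L6,name,t,b,ik(P,orient(yaw,t,b),L6))
E
```

```text
0.17 plane 0.6 1 [-0.8   0.29  2.05  0.9   0.56 -3.12]
0.17 plane 0.6 0 [-0.8   0.29  2.05  0.9   0.56  0.02]
0.17 plane 0.8 1 [-0.84  0.3   2.1   1.33  0.6   2.75]
0.17 plane 0.8 0 [-0.84  0.3   2.1   1.33  0.6  -0.39]
0.17 plane 1.0 1 [-0.87  0.32  2.13  1.66  0.72  2.42]
0.17 plane 1.0 0 [-0.87  0.32  2.13  1.66  0.72 -0.72]
0.17 front 0.6 1 [ 0.04 -0.03  2.39 -0.3   0.19 -1.2 ]
0.17 front 0.6 0 [ 0.04 -0.03  2.39 -0.3   0.19  1.94]
0.17 front 0.8 1 [ 0.05 -0.03  2.45 -2.38  0.11  0.88]
0.17 front 0.8 0 [ 0.05 -0.03  2.45 -2.38  0.11 -2.26]
0.17 front 1.0 1 [ 0.05 -0.01  2.5  -2.88  0.36  1.38]
0.17 front 1.0 0 [ 0.05 -0.01  2.5  -2.88  0.36 -1.76]
0.17 home 0.6 1 [ 0.03  0.33  1.97 -0.19  0.25 -1.32]
0.17 home 0.6 0 [ 0.03  0.33  1.97 -0.19  0.25  1.82]
0.17 home 0.8 1 [ 0.03  0.32  2.04 -1.78  0.06  0.27]
0.17 home 0.8 0 [ 0.03  0.32  2.04 -1.78  0.06 -2.87]
0.17 home 1.0 1 [ 0.03  0.33  2.09 -2.87  0.29  1.36]
0.17 home 1.0 0 [ 0.03  0.33  2.09 -2.87  0.29 -1.78]
0.23 plane 0.6 1 [-0.85  0.27  2.1   0.94  0.57  3.07]
0.23 plane 0.6 0 [-0.85  0.27  2.1   0.94  0.57 -0.07]
0.23 p
[... 1133 characters left out ...]
.2 ]
0.3 plane 1.0 0 [-1.05  0.36  2.26  1.67  0.84 -0.94]
0.3 front 0.6 1 [ 0.06 -0.13  2.54 -0.47  0.15 -1.01]
0.3 front 0.6 0 [ 0.06 -0.13  2.54 -0.47  0.15  2.13]
0.3 front 0.8 1 [ 0.08 -0.13  2.65 -2.62  0.2   1.16]
0.3 front 0.8 0 [ 0.08 -0.13  2.65 -2.62  0.2  -1.98]
0.3 front 1.0 1 [ 0.11 -0.03  2.73 -2.89  0.57  1.44]
0.3 front 1.0 0 [ 0.11 -0.03  2.73 -2.89  0.57 -1.7 ]
0.3 home 0.6 1 [ 0.04  0.24  2.14 -0.32  0.17 -1.17]
0.3 home 0.6 0 [ 0.04  0.24  2.14 -0.32  0.17  1.97]
0.3 home 0.8 1 [ 0.05  0.24  2.25 -2.67  0.16  1.18]
0.3 home 0.8 0 [ 0.05  0.24  2.25 -2.67  0.16 -1.97]
0.3 home 1.0 1 [ 0.06  0.29  2.33 -2.94  0.48  1.45]
0.3 home 1.0 0 [ 0.06  0.29  2.33 -2.94  0.48 -1.69]
```

Request:
drive_tool:
  deltas:
    - {"hand": 1, "offset": [8.4, -46.3, -9], "angular": [0, 0, 11]}
    - {"hand": 1, "offset": [8.4, -46.3, -9], "angular": [0, 0, 22]}
    - {"hand": 1, "offset": [8.4, -46.3, -9], "angular": [0, 0, 33]}
    - {"hand": 1, "offset": [8.4, -46.3, -9], "angular": [0, 0, 44]}
    - {"hand": 1, "offset": [8.4, -46.3, -9], "angular": [0, 0, 55]}
    - {"hand": 1, "offset": [8.4, -46.3, -9], "angular": [0, 0, 66]}
    - {"hand": 1, "offset": [8.4, -46.3, -9], "angular": [0, 0, 77]}
    - {"hand": 1, "offset": [8.4, -46.3, -9], "angular": [0, 0, 88]}

```text
time: 7.78
tool_pos: [0.558, -0.3861, 0.192]
tcp_rot: [2.607, 1.753, 0.0]
wrist_force: [0.1, 0.0, 0.7]
width: 1.002
```

Request:
drive_tool:
  deltas:
    - {"hand": 1, "offset": [0, 0, 0], "angular": [0, 0, 11]}
    - {"hand": 1, "offset": [0, 0, 0], "angular": [0, 0, 22]}
    - {"hand": 1, "offset": [0, 0, 0], "angular": [0, 0, 33]}
    - {"hand": 1, "offset": [0, 0, 0], "angular": [0, 0, 44]}
    - {"hand": 1, "offset": [0, 0, 0], "angular": [0, 0, 55]}
    - {"hand": 1, "offset": [0, 0, 0], "angular": [0, 0, 66]}
    - {"hand": 1, "offset": [0, 0, 0], "angular": [0, 0, 77]}
    - {"hand": 1, "offset": [0, 0, 0], "angular": [0, 0, 88]}

```text
time: 8.78
tool_pos: [0.5577, -0.384, 0.1922]
tcp_rot: [-0.712, -3.059, -0.0]
wrist_force: [0.5, -0.4, 0.3]
width: 1.001
```

```bash
python3 - <<'E'
from workcell import bot
import numpy as np
s=bot.read_state();r=s["tcp_rot"];print(s["tool_pos"],r,s["q"],np.degrees(2*np.arctan2(r[1],r[0])))
E
```

```text
[ 0.55774691 -0.38399948  0.19222463] [-7.12125628e-01 -3.05939504e+00 -1.00604157e-04] [-6.39680415e-01  2.93066948e-01  1.64014262e+00 -1.12873070e-04
  1.20878564e+00 -1.75304756e+00] -206.2064701956558
```

Request:
drive_tool:
  deltas:
    - {"hand": 1, "offset": [0.3, -0.5, 0], "angular": [0, 0, 10]}
    - {"hand": 1, "offset": [0.3, -0.5, -3], "angular": [0, 0, 20]}
    - {"hand": 1, "offset": [0.3, -0.5, -6], "angular": [0, 0, 28]}
    - {"hand": 1, "offset": [0.3, -0.5, -6], "angular": [0, 0, 28]}

```text
time: 9.28
tool_pos: [0.5587, -0.3874, 0.1288]
tcp_rot: [0.037, -3.136, -0.007]
wrist_force: [-0.3, -0.0, -0.2]
width: 0.998
```

```bash
python3 - <<'E'
from workcell import bot
import cv2,numpy as np,pickle
s=bot.read_state();r=s["tcp_rot"];print(s["tool_pos"],np.degrees(2*np.arctan2(r[1],r[0])))
c=bot.read_camera("wrist");cv2.imwrite("pics/w2.png",c["frame"]);pickle.dump(c,open("w2.pkl","wb"))
E
```

```text
[ 0.55869658 -0.38739747  0.12881381] -178.65901358289494
```

View pics/w2.png

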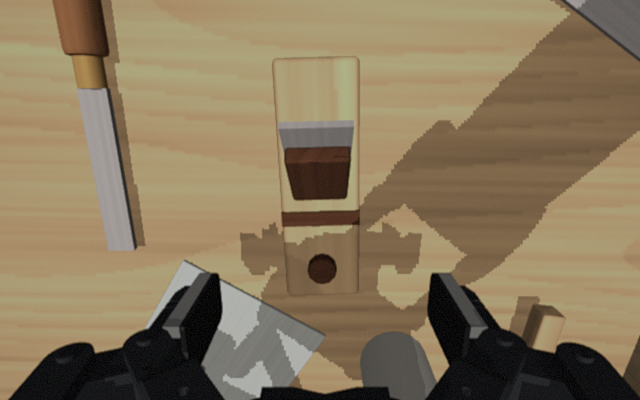

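The wrist view shows the plane's block with corners near (273,60), (359,57), (357,293) and (288,293), and the stud at (322,268). The chisel is well to the left. The plane lies between the open fingers, so I'll cast the corners to get its exact pose.

```bash
python3 - <<'E'
from h import *
np.set_printoptions(precision=4,suppress=True)
c=pickle.load(open("w2.pkl","rb"));t=pickle.load(open("top0.pkl","rb"))
p=[cast(c,u,v,.046) for u,v in((273,58),(359,58),(357,293),(288,293))];print(np.array(p),np.mean(p,0))
print(cast(c,322,268,.057),tri(c,(322,268),t,(689.5/4-.5+240,358.5/4-.5+90)))
print(np.degrees(np.arctan2(*((p[2]+p[3]-p[0]-p[1])[1::-1]))))
E
```

```text
[[ 0.4616 -0.4194  0.046 ]
 [ 0.4605 -0.3689  0.046 ]
 [ 0.6176 -0.3623  0.046 ]
 [ 0.6185 -0.412   0.046 ]] [ 0.5396 -0.3907  0.046 ]
[ 0.5923 -0.388   0.057 ] (array([ 0.5973, -0.388 ,  0.0475]), np.float64(6.85936060840158e-05))
2.572831916109003
```

Request:
drive_tool:
  deltas:
    - {"hand": 1, "offset": [0, -0.2, -4], "angular": [0, 0, 1]}
    - {"hand": 1, "offset": [0, -0.2, -8], "angular": [0, 0, 1]}
    - {"hand": 1, "offset": [0, -0.2, -10.5], "angular": [0, 0, 1]}
    - {"hand": 1, "offset": [0, -0.2, -11.6], "angular": [0, 0, 1]}
    - {"hand": 0.55, "offset": [0, -0.2, -11.6], "angular": [0, 0, 1]}
    - {"hand": 0.5, "offset": [0, -0.2, -11.6], "angular": [0, 0, 1]}
    - {"hand": 0.5, "offset": [0, -0.2, -11.6], "angular": [0, 0, 1]}
  force: 60

```text
time: 10.2
tool_pos: [0.5628, -0.3916, 0.0189]
tcp_rot: [-0.066, 3.138, -0.003]
wrist_force: [0.1, 1.2, 4.5]
width: 0.594
```

Request:
drive_tool:
  deltas:
    - {"hand": 0.5, "offset": [0, 0, 2.5], "angular": [0, 0, 0]}
    - {"hand": 0.5, "offset": [0, 2, 5], "angular": [0, 0, 0]}
    - {"hand": 0.5, "offset": [0.2, 7, 5], "angular": [0, 0, -1]}
    - {"hand": 0.5, "offset": [0.4, 12, 5], "angular": [0, 0, -2]}
    - {"hand": 0.5, "offset": [0.6, 18, 5], "angular": [0, 0, -3]}
    - {"hand": 0.5, "offset": [0.8, 24, 5], "angular": [0, 0, -4]}
    - {"hand": 0.5, "offset": [1.0, 30, 5], "angular": [0, 0, -5]}
    - {"hand": 0.5, "offset": [1.0, 35, 5], "angular": [0, 0, -5.6]}

```text
time: 11.2
tool_pos: [0.5704, -0.0386, 0.0659]
tcp_rot: [-0.087, -3.14, -0.0]
wrist_force: [0.6, -0.0, -5.9]
width: 0.6
```

Request:
drive_tool:
  deltas:
    - {"hand": 0.5, "offset": [0, 3, 0], "angular": [0, 0, 0]}
    - {"hand": 0.5, "offset": [0, 5, 0], "angular": [0, 0, 0]}
    - {"hand": 0.5, "offset": [0, 5.6, 0], "angular": [0, 0, 0]}
    - {"hand": 0.5, "offset": [0, 5.6, 0], "angular": [0, 0, 0]}

```text
time: 11.7
tool_pos: [0.5712, 0.0147, 0.0663]
tcp_rot: [-0.087, -3.14, 0.001]
wrist_force: [0.0, -0.5, -6.1]
width: 0.599
```

```bash
python3 - <<'E'
from workcell import bot
import cv2,numpy as np,pickle
s=bot.read_state();r=s["tcp_rot"];print(s["tool_pos"],np.degrees(2*np.arctan2(r[1],r[0])),r,s["width"],s["wrist_force"],s["q"])
for n in("scene","top"):
    c=bot.read_camera(n);pickle.dump(c,open(n+"1.pkl","wb"))
    a=c["frame"][130:290,220:460] if n=="scene" else c["frame"][80:280,220:420]
    a=cv2.resize(a,None,fx=2,fy=2,interpolation=cv2.INTER_CUBIC);cv2.imwrite(f"pics/{n}1.png",a)
a=cv2.imread("pics/scene1.png")[:,:400];b=cv2.imread("pics/top1.png")[:320]
cv2.imwrite("pics/both1.png",np.hstack([a,b]))
E
```

```text
[0.5712393  0.0146859  0.06625133] -183.17192349157293 [-8.69452758e-02 -3.14025543e+00  8.73879824e-04] 0.5987758652364719 [ 0.01871985 -0.48479631 -6.14396536] [-1.75476617e-02  2.27877165e-01  1.97710265e+00 -6.88857126e-04
  9.36752272e-01 -1.53257536e+00]
```

View pics/both1.png

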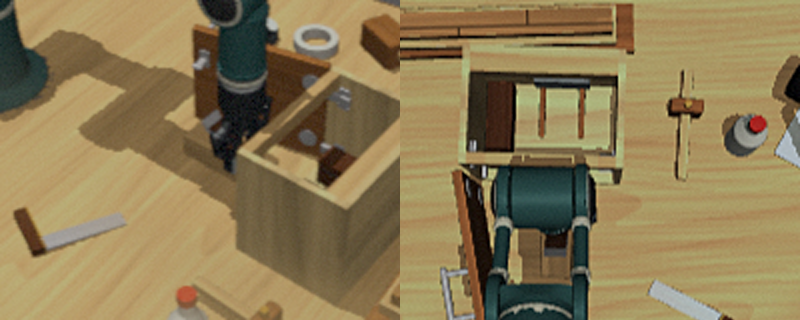

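The scene crop shows the plane hanging level in the gripper in front of the opening. The door is wide open, its handle side at about (455,290) in the right half. The top crop shows the guide strips at (542,112) and (583,112), in line with the plane at x≈558. I'll set it down on the bench and regrasp at the heel with a tilted tool.

Request:
drive_tool:
  deltas:
    - {"hand": 0.5, "offset": [0.2, 0.1, -2.5], "angular": [0, 0, 0]}
    - {"hand": 0.5, "offset": [0.2, 0.1, -4.2], "angular": [0, 0, 0]}
    - {"hand": 0.5, "offset": [0.2, 0.1, -4.7], "angular": [0, 0, 0]}
    - {"hand": 0.5, "offset": [0.2, 0.1, -4.7], "angular": [0, 0, 0]}
    - {"hand": 0.75, "offset": [0.2, 0.1, -4.7], "angular": [0, 0, 0]}
    - {"hand": 1, "offset": [0.2, 0.1, -4.7], "angular": [0, 0, 0]}
    - {"hand": 1, "offset": [0.2, 0.1, -4.7], "angular": [0, 0, 0]}

```text
time: 12.68
tool_pos: [0.5741, 0.0162, 0.0202]
tcp_rot: [0.087, 3.139, 0.0]
wrist_force: [0.2, -0.3, -0.2]
width: 1.003
```

Request:
drive_tool:
  deltas:
    - {"hand": 1, "offset": [0, 0, 4], "angular": [0, 0, 0]}
    - {"hand": 1, "offset": [0, 0, 10], "angular": [0, 0, 0]}
    - {"hand": 1, "offset": [-5, 0, 10], "angular": [0, -10, 0]}
    - {"hand": 1, "offset": [-10, 0, 10], "angular": [0, -20, 0]}
    - {"hand": 1, "offset": [-12, 0, 10], "angular": [0, -31, 0]}
    - {"hand": 1, "offset": [-12, 0, 10], "angular": [0, -31, 0]}

```text
time: 13.42
tool_pos: [0.4466, 0.0165, 0.1157]
tcp_rot: [0.072, 2.602, 0.02]
wrist_force: [1.0, 0.3, -0.8]
width: 1.002
```

```bash
python3 - <<'E'
from workcell import bot
from ik import *
import cv2,pickle
np.set_printoptions(precision=3,suppress=True)
s=bot.read_state();R=Ro.from_rotvec(s["tcp_rot"]);print(s["tool_pos"],s["q"],s["wrist_force"]);print(R.as_matrix())
for L in(.15,.2,.25,.3):print(L,ik(s["tool_pos"],R,L))
c=bot.read_camera("wrist");cv2.imwrite("pics/w3.png",c["frame"]);pickle.dump(c,open("w3.pkl","wb"));print(-c["R"].T@c["t"])
E
```

```text
[0.447 0.017 0.116] [-0.032 -0.421  2.558  0.036  0.467 -1.575] [ 0.993  0.334 -0.762]
[[-0.857  0.047  0.513]
 [ 0.055  0.998  0.   ]
 [-0.512  0.029 -0.858]]
0.15 [ 0.045 -0.21   2.358 -0.051  0.456 -1.431]
0.2 [ 0.048 -0.261  2.411 -0.055  0.454 -1.425]
0.25 [ 0.052 -0.315  2.464 -0.06   0.456 -1.417]
0.3 [ 0.056 -0.373  2.516 -0.064  0.462 -1.41 ]
[0.305 0.021 0.199]
```

View pics/w3.png

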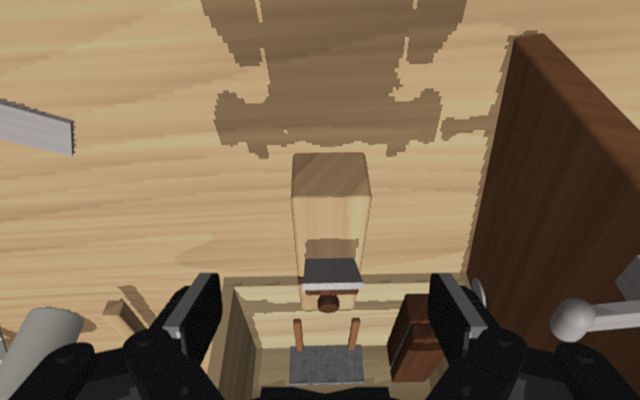

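```bash
python3 - <<'E'
from workcell import bot
from ik import *
from h import cast
import pickle
np.set_printoptions(precision=3,suppress=True)
s=bot.read_state();R=Ro.from_rotvec(s["tcp_rot"]);p=s["tool_pos"]
from scipy.optimize import minimize_scalar
f=lambda L:np.abs(ik(p,R,L)[[1,2]]-s["q"][[1,2]]).sum()
L=minimize_scalar(f,bounds=(.1,.45),method='bounded');print(L.x,ik(p,R,L.x),s["q"])
L=L.x
c=pickle.load(open("w3.pkl","rb"))
pts=[cast(c,u,v,.046) for u,v in((292,196),(370,195))];print(np.array(pts))
for g in(-.06,-.065,-.068):
  for t in(.45,.5,.54,.6):
    T=orient(-.056,t,1);P=np.array([.5518+g,.0174-.056*g,.036])+.025*T.as_matrix()[:,2]
    print(g,t,P,ik(P,T,L),np.degrees((T*R.inv()).as_rotvec()))
print("home push",ik((.64,.01,.03),orient(-.056,.54,1),L))
E
```

```text
0.3395408620373659 [ 0.059 -0.417  2.549 -0.067  0.47  -1.404] [-0.032 -0.417  2.551  0.036  0.466 -1.575]
[[ 0.469 -0.003  0.046]
 [ 0.471  0.046  0.046]]
-0.06 0.45 [0.503 0.02  0.013] [ 0.08  -0.015  2.46  -0.234  0.257 -1.222] [-1.365  5.283 -0.419]
-0.06 0.5 [0.504 0.02  0.014] [ 0.085 -0.025  2.49  -0.36   0.193 -1.093] [-1.514  2.422 -0.46 ]
-0.06 0.54 [0.505 0.02  0.015] [ 0.09  -0.031  2.514 -0.546  0.144 -0.904] [-1.632  0.134 -0.493]
-0.06 0.6 [0.506 0.02  0.015] [ 0.097 -0.035  2.548 -1.188  0.093 -0.257] [-1.809 -3.299 -0.542]
-0.065 0.45 [0.498 0.02  0.013] [ 0.082 -0.025  2.47  -0.237  0.257 -1.217] [-1.365  5.283 -0.419]
-0.065 0.5 [0.499 0.02  0.014] [ 0.087 -0.035  2.5   -0.364  0.194 -1.087] [-1.514  2.422 -0.46 ]
-0.065 0.54 [0.5   0.02  0.015] [ 0.092 -0.041  2.523 -0.55   0.146 -0.898] [-1.632  0.134 -0.493]
-0.065 0.6 [0.501 0.02  0.015] [ 0.1   -0.046  2.557 -1.186  0.095 -0.258] [-1.809 -3.299 -0.542]
-0.068 0.45 [0.495 0.021 0.013] [ 0.083 -0.031  2.476 -0.239  0.258 -1.214] [-1.365  5.283 -0.419]
-0.068 0.5 [0.496 0.021 0.014] [ 0.089 -0.041  2.506 -0.366  0.194 -1.084] [-1.514  2.422 -0.46 ]
-0.068 0.54 [0.497 0.02  0.015] [ 0.094 -0.048  2.529 -0.553  0.146 -0.894] [-1.632  0.134 -0.493]
-0.068 0.6 [0.498 0.02  0.015] [ 0.101 -0.052  2.563 -1.184  0.096 -0.259] [-1.809 -3.299 -0.542]
home push [ 0.042  0.181  2.237 -0.267  0.193 -1.224]
```

Request:
drive_tool:
  deltas:
    - {"hand": 1, "offset": [1.4, 0.1, -2.6], "angular": [-1.5, 2.4, -0.5]}
    - {"hand": 1, "offset": [2.8, 0.2, -5.2], "angular": [-1.5, 2.4, -0.5]}
    - {"hand": 1, "offset": [4.1, 0.3, -7.6], "angular": [-1.5, 2.4, -0.5]}
    - {"hand": 1, "offset": [5.0, 0.3, -9.4], "angular": [-1.5, 2.4, -0.5]}
    - {"hand": 1, "offset": [5.4, 0.3, -10.2], "angular": [-1.5, 2.4, -0.5]}
    - {"hand": 1, "offset": [5.4, 0.3, -10.2], "angular": [-1.5, 2.4, -0.5]}

```text
time: 14.22
tool_pos: [0.5082, 0.0192, 0.0171]
tcp_rot: [0.075, 2.642, -0.019]
wrist_force: [0.3, 0.3, 0.2]
width: 1.002
```

```bash
sed -i 's/q1=np.arctan2(w\[1\],w\[0\])/q1=np.arctan2(w[1],w[0])-np.arcsin(.025\/r)/' ik.py; python3 - <<'E'
from workcell import bot
from ik import *
np.set_printoptions(precision=4,suppress=True)
s=bot.read_state();R=Ro.from_rotvec(s["tcp_rot"]);print(s["tool_pos"],s["q"],s["wrist_force"]);print(R.as_matrix())
print(ik(s["tool_pos"],R,.34),np.degrees((orient(-.056,.5,1)*R.inv()).as_rotvec()))
E
```

```text
[0.5082 0.0192 0.0171] [ 0.011  -0.0241  2.486  -0.1774  0.1848 -1.3369] [0.3005 0.347  0.2217]
[[-0.8767  0.0567  0.4776]
 [ 0.0498  0.9984 -0.0272]
 [-0.4784 -0.0001 -0.8782]]
[ 0.01   -0.0238  2.48   -0.1698  0.1902 -1.3455] [-0.001  -0.0693  0.0436]
```

Request:
drive_tool:
  deltas:
    - {"hand": 0.55, "offset": [0, 0, 0], "angular": [0, 0, 0]}
    - {"hand": 0.5, "offset": [0, 0, 0], "angular": [0, 0, 0]}
    - {"hand": 0.5, "offset": [0, 0, 0], "angular": [0, 0, 0]}
    - {"hand": 0.5, "offset": [0, 0, 1.5], "angular": [0, 0, 0]}
    - {"hand": 0.5, "offset": [0, 0, 3], "angular": [0, 0, 0]}
    - {"hand": 0.5, "offset": [0, 0, 3], "angular": [0, 0, 0]}
  force: 90

```text
time: 14.98
tool_pos: [0.5066, 0.0192, 0.0476]
tcp_rot: [0.075, 2.641, -0.019]
wrist_force: [-0.4, 0.1, -5.6]
width: 0.595
```

```bash
python3 - <<'E'
from workcell import bot
import numpy as np,cv2,pickle
np.set_printoptions(precision=4,suppress=True)
s=bot.read_state();print(s["tool_pos"],s["wrist_force"],s["torque"],s["width"])
im=[]
c=bot.read_camera("scene");pickle.dump(c,open("scene2.pkl","wb"));im.append(cv2.resize(c["frame"][170:300,260:400],None,fx=3,fy=3,interpolation=2))
c=bot.read_camera("wrist");pickle.dump(c,open("w4.pkl","wb"));im.append(c["frame"][10:400,130:510])
cv2.imwrite("pics/b2.png",np.hstack(im))
print(im[0].shape)
E
```

```text
[0.5066 0.0192 0.0476] [-0.4244  0.107  -5.5992] [0.0685 0.8887 0.0249] 0.5945330202998355
(390, 420, 3)
```

View pics/b2.png

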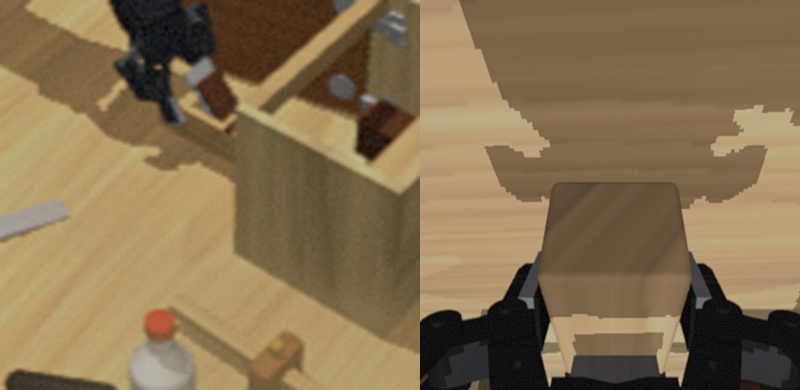

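The scene crop shows the plane held level at the heel, in front of the opening. The wrist crop shows it square between the pads. Its axis agrees with the guide line to within 1 mm, so I'm entering.

Request:
drive_tool:
  deltas:
    - {"hand": 0.5, "offset": [1.5, -0.08, 0], "angular": [0, 0, 0]}
    - {"hand": 0.5, "offset": [3.2, -0.18, 0], "angular": [0, 0, 0]}
    - {"hand": 0.5, "offset": [5.0, -0.28, 0], "angular": [0, 0, 0]}
    - {"hand": 0.5, "offset": [6.6, -0.37, 0], "angular": [0, 0, 0]}
    - {"hand": 0.5, "offset": [7.8, -0.44, 0], "angular": [0, 0, 0]}
    - {"hand": 0.5, "offset": [8.0, -0.45, -0.7], "angular": [0, 0, 0]}
    - {"hand": 0.5, "offset": [8.0, -0.45, -1.3], "angular": [0, 0, 0]}
    - {"hand": 0.5, "offset": [8.0, -0.45, -1.5], "angular": [0, 0, 0]}

```text
time: 16.08
tool_pos: [0.5858, 0.0147, 0.0311]
tcp_rot: [0.075, 2.643, -0.019]
wrist_force: [-1.4, -0.3, -2.0]
width: 0.594
```

```bash
python3 - <<'E'
from workcell import bot
import numpy as np,cv2,pickle
np.set_printoptions(precision=4,suppress=True)
s=bot.read_state();print(s["tool_pos"],s["wrist_force"],s["torque"],s["width"],s["q"])
c=bot.read_camera("top");pickle.dump(c,open("top2.pkl","wb"));a=cv2.resize(c["frame"][80:220,235:345],None,fx=4,fy=4,interpolation=2)
b=bot.read_camera("scene")["frame"][170:310,300:385];b=cv2.resize(b,None,fx=4,fy=4,interpolation=2)
cv2.imwrite("pics/b3.png",np.hstack([a,b]))
E
```

```text
[0.5858 0.0147 0.0311] [-1.4481 -0.3136 -2.0176] [-0.0174  0.6278 -0.0244] 0.5942731439099168 [-0.0018  0.0901  2.3276 -0.1161  0.2282 -1.4092]
```

View pics/b3.png

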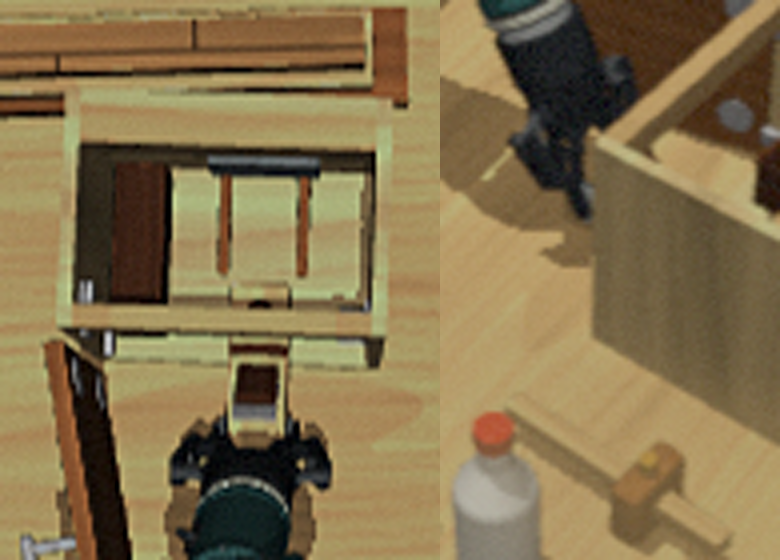

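The top crop shows the toe at (232-290, 285) on the cupboard floor, and the strips' front ends at (224,270) and (303,273). I'll compare their lateral positions.

```bash
python3 - <<'E'
from h import *
np.set_printoptions(precision=4,suppress=True)
c=pickle.load(open("top2.pkl","rb"));s=lambda u,v:((u+.5)/4-.5+235,(v+.5)/4-.5+80)
yaw=-.056;C=np.array([.7372,.0268]);R=np.array([[np.cos(yaw),-np.sin(yaw)],[np.sin(yaw),np.cos(yaw)]])
for n,u,v,z in(("toeL",232,285,.059),("toeR",290,285,.059),("heelL",229,435,.058),("heelR",285,437,.058),("sLf",224,270,.02),("sRf",303,273,.02),("sLb",226,178,.02),("sRb",306,178,.02),("stud",261,303,.07)):
    p=cast(c,*s(u,v),z);print(n,p,1e3*(R.T@(p[:2]-C)))
E
```

```text
toeL [0.7081 0.0331 0.059 ] [-29.3823   4.6591]
toeR [ 0.7067 -0.0183  0.059 ] [-27.9062 -46.697 ]
heelL [0.575  0.0389 0.058 ] [-162.5752    3.0316]
heelR [ 0.5719 -0.0104  0.058 ] [-162.9246  -46.3761]
sLf [0.7291 0.0426 0.02  ] [-8.9231 15.3286]
sRf [ 0.7244 -0.0293  0.02  ] [ -9.6117 -56.7452]
sLb [0.814  0.0388 0.02  ] [75.9908 16.2917]
sRb [ 0.812  -0.0343  0.02  ] [ 78.0936 -56.8545]
stud [0.6895 0.0073 0.07  ] [-46.5233 -22.141 ]
```

Request:
drive_tool:
  deltas:
    - {"hand": 0.5, "offset": [0.8, -0.04, 0], "angular": [0, 0, 0]}
    - {"hand": 0.5, "offset": [1.6, -0.09, 0], "angular": [0, 0, 0]}
    - {"hand": 0.5, "offset": [2.4, -0.13, 0], "angular": [0, 0, 0]}
    - {"hand": 0.5, "offset": [3.2, -0.18, 0], "angular": [0, 0, 0]}

```text
time: 16.68
tool_pos: [0.6201, 0.0129, 0.0325]
tcp_rot: [0.075, 2.64, -0.019]
wrist_force: [0.1, -0.3, -6.2]
width: 0.595
```

Request:
drive_tool:
  deltas:
    - {"hand": 0.5, "offset": [0.8, -0.04, 0], "angular": [0, 0, 0]}
    - {"hand": 0.5, "offset": [1.6, -0.09, 0], "angular": [0, 0, 0]}
    - {"hand": 0.5, "offset": [2.3, -0.13, 0], "angular": [0, 0, 0]}
    - {"hand": 0.5, "offset": [2.8, -0.16, 0], "angular": [0, 0, 0]}
    - {"hand": 0.5, "offset": [2.8, -0.16, -0.1], "angular": [0, 0, 0]}

```text
time: 17.3
tool_pos: [0.6479, 0.0113, 0.0316]
tcp_rot: [0.075, 2.64, -0.019]
wrist_force: [-0.8, 0.2, -6.1]
width: 0.593
```

Request:
drive_tool:
  deltas:
    - {"hand": 0.5, "offset": [0, 0, -0.1], "angular": [0, 0, 0]}
    - {"hand": 0.5, "offset": [0, 0, -0.15], "angular": [0, 0, 0]}
    - {"hand": 0.75, "offset": [0, 0, -0.15], "angular": [0, 0, 0]}
    - {"hand": 0.9, "offset": [0, 0, -0.15], "angular": [0, 0, 0]}
    - {"hand": 0.9, "offset": [-2, 0.11, 0], "angular": [0, 0, 0]}
    - {"hand": 0.9, "offset": [-4, 0.22, 0], "angular": [0, 0, 0]}
    - {"hand": 0.9, "offset": [-6, 0.34, 0], "angular": [0, 0, 0]}
    - {"hand": 0.9, "offset": [-6.5, 0.36, 0], "angular": [0, 0, 0]}

```text
time: 18.3
tool_pos: [0.5816, 0.015, 0.0315]
tcp_rot: [0.075, 2.64, -0.019]
wrist_force: [0.8, -0.3, 0.1]
width: 0.897
```

Request:
drive_tool:
  deltas:
    - {"hand": 0, "offset": [0, 0, 0], "angular": [0, 0, 0]}
    - {"hand": 0, "offset": [0, 0, 0], "angular": [0, 0, 0]}
    - {"hand": 0, "offset": [0, 0, 0], "angular": [0, 0, 0]}
    - {"hand": 0, "offset": [0, 0, 0], "angular": [0, 0, 0]}
  force: 40

```text
time: 18.8
tool_pos: [0.5827, 0.0149, 0.0314]
tcp_rot: [0.075, 2.641, -0.019]
wrist_force: [0.5, -0.9, -0.2]
width: 0.046
```

```bash
python3 - <<'E'
from workcell import bot
import numpy as np,cv2,pickle
np.set_printoptions(precision=4,suppress=True)
s=bot.read_state();print(s["tool_pos"],s["wrist_force"],s["torque"],s["width"],s["q"])
c=bot.read_camera("top");pickle.dump(c,open("top3.pkl","wb"));a=cv2.resize(c["frame"][80:220,235:345],None,fx=4,fy=4,interpolation=2)
b=bot.read_camera("wrist")["frame"][:400,150:490]
cv2.imwrite("pics/b4.png",np.hstack([a[:400],b]))
E
```

```text
[0.5827 0.0149 0.0314] [ 0.4622 -0.8502 -0.2139] [-0.0059  0.2598 -0.0088] 0.04566513136367951 [-0.0015  0.0834  2.3353 -0.1186  0.225  -1.4065]
```

View pics/b4.png

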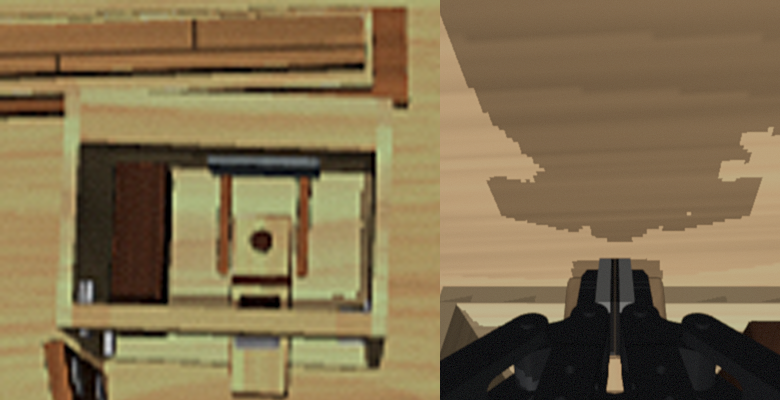

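The top crop shows the plane between the strips, with the stud at (261,240), about 42 mm short of home. The wrist crop shows the shut fingers centred behind the heel. I'll push gently.

Request:
drive_tool:
  deltas:
    - {"hand": 0, "offset": [1.0, -0.06, 0], "angular": [0, 0, 0]}
    - {"hand": 0, "offset": [1.6, -0.09, 0], "angular": [0, 0, 0]}
    - {"hand": 0, "offset": [2.1, -0.12, 0], "angular": [0, 0, 0]}
    - {"hand": 0, "offset": [2.6, -0.15, 0], "angular": [0, 0, 0]}
    - {"hand": 0, "offset": [3.1, -0.17, 0], "angular": [0, 0, 0]}
    - {"hand": 0, "offset": [3.6, -0.2, 0], "angular": [0, 0, 0]}
    - {"hand": 0, "offset": [4.1, -0.23, 0], "angular": [0, 0, 0]}
    - {"hand": 0, "offset": [4.6, -0.26, 0], "angular": [0, 0, 0]}

```text
time: 19.9
tool_pos: [0.6269, 0.0123, 0.0305]
tcp_rot: [0.075, 2.644, -0.019]
wrist_force: [-6.8, 0.6, 4.9]
width: -0.004
```

Request:
drive_tool:
  deltas:
    - {"hand": 0, "offset": [0.3, -0.02, 0], "angular": [0, 0, 0]}
    - {"hand": 0, "offset": [0.6, -0.03, 0], "angular": [0, 0, 0]}

```text
time: 20.15
tool_pos: [0.633, 0.012, 0.0305]
tcp_rot: [0.075, 2.644, -0.019]
wrist_force: [-7.3, 1.1, 4.5]
width: -0.001
```

Request:
drive_tool:
  deltas:
    - {"hand": 0, "offset": [0.2, -0.01, 0], "angular": [0, 0, 0]}
    - {"hand": 0, "offset": [0.3, -0.02, 0], "angular": [0, 0, 0]}

```text
time: 20.4
tool_pos: [0.6359, 0.0118, 0.0304]
tcp_rot: [0.075, 2.644, -0.019]
wrist_force: [-6.5, 0.8, 4.9]
width: 0.003
```

Request:
drive_tool:
  deltas:
    - {"hand": 0, "offset": [0.2, -0.01, 0], "angular": [0, 0, 0]}
    - {"hand": 0, "offset": [0.4, -0.02, 0], "angular": [0, 0, 0]}

```text
time: 20.65
tool_pos: [0.6399, 0.0116, 0.0304]
tcp_rot: [0.075, 2.644, -0.019]
wrist_force: [-5.8, 0.7, 4.0]
width: -0.0
```

Request:
drive_tool:
  deltas:
    - {"hand": 0, "offset": [0.1, -0.01, 0], "angular": [0, 0, 0]}
    - {"hand": 0, "offset": [0.2, -0.01, 0], "angular": [0, 0, 0]}

```text
time: 20.9
tool_pos: [0.6419, 0.0115, 0.0304]
tcp_rot: [0.075, 2.644, -0.019]
wrist_force: [-6.6, 0.6, 4.1]
width: -0.001
```

Request:
drive_tool:
  deltas:
    - {"hand": 0, "offset": [0.1, -0.01, 0], "angular": [0, 0, 0]}
    - {"hand": 0, "offset": [0.2, -0.01, 0], "angular": [0, 0, 0]}

```text
time: 21.15
tool_pos: [0.6438, 0.0114, 0.0304]
tcp_rot: [0.075, 2.644, -0.019]
wrist_force: [-6.5, 0.1, 4.1]
width: -0.001
```

Request:
drive_tool:
  deltas:
    - {"hand": 0, "offset": [0.1, -0.01, 0], "angular": [0, 0, 0]}
    - {"hand": 0, "offset": [0.2, -0.01, 0], "angular": [0, 0, 0]}

```text
time: 21.4
tool_pos: [0.6458, 0.0113, 0.0304]
tcp_rot: [0.075, 2.644, -0.019]
wrist_force: [-5.9, 0.0, 4.9]
width: 0.003
```

Request:
drive_tool:
  deltas:
    - {"hand": 0, "offset": [0.1, -0.01, 0], "angular": [0, 0, 0]}
    - {"hand": 0, "offset": [0.2, -0.01, 0], "angular": [0, 0, 0]}

```text
time: 21.65
tool_pos: [0.6476, 0.0112, 0.0304]
tcp_rot: [0.075, 2.644, -0.019]
wrist_force: [-10.4, 0.8, 9.0]
width: 0.001
```

```bash
cat >stud.py <<'E'
from h import *
yaw=-.056;C=np.array([.7372,.0268]);R=np.array([[np.cos(yaw),-np.sin(yaw)],[np.sin(yaw),np.cos(yaw)]])
def stud(c):
    # dark blob near strip midline
    best=None
    g=c["frame"].max(2);m=(g<75).astype(np.uint8)
    n,l,st,ce=cv2.connectedComponentsWithStats(m)
    for i in range(1,n):
        if 8<st[i,4]<60:
            p=cast(c,*ce[i],.069);q=1e3*(R.T@(p[:2]-C))
            if abs(q[1]+20)<12 and -60<q[0]<90: print("blob",st[i,4],q)
E
python3 - <<'E'
from workcell import bot
from stud import *
stud(pickle.load(open("top3.pkl","rb")))
c=bot.read_camera("top");pickle.dump(c,open("top4.pkl","wb"));stud(c)
E
```

```text
blob 20 [  8.5718156  -20.96792664]
blob 33 [-24.85958936 -24.51291616]
blob 30 [-45.0680739  -20.72548985]
blob 18 [ 52.76828061 -20.18203165]
blob 28 [ 17.15574084 -22.28381094]
```

Request:
drive_tool:
  deltas:
    - {"hand": 0, "offset": [0.05, 0, 0], "angular": [0, 0, 0]}
    - {"hand": 0, "offset": [0.05, 0, 0], "angular": [0, 0, 0]}

```text
time: 21.95
tool_pos: [0.6476, 0.0112, 0.0303]
tcp_rot: [0.075, 2.645, -0.019]
wrist_force: [-9.3, 0.8, 8.1]
width: -0.003
```

The push stalled at x 0.6476 with the force up from about 6 to 10 N, and the stud is at 52.8 mm against 52 expected, so the plane is home. I'll back out and return to the handle.

Request:
drive_tool:
  deltas:
    - {"hand": 0, "offset": [-3, 0.17, 0], "angular": [0, 0, 0]}
    - {"hand": 0, "offset": [-7, 0.4, 1], "angular": [0, 0, 0]}
    - {"hand": 0, "offset": [-10, 0.5, 5], "angular": [0.5, 8, 0]}
    - {"hand": 0.1, "offset": [-11, 0.5, 11], "angular": [1, 18, 0]}
    - {"hand": 0.2, "offset": [-12, 0.5, 17], "angular": [1.6, 28.6, 0]}
    - {"hand": 0.35, "offset": [-13, 1, 23], "angular": [1.6, 28.6, 0]}
    - {"hand": 0.35, "offset": [-14, 3, 26], "angular": [1.6, 28.6, 0]}
    - {"hand": 0.35, "offset": [-14, 3, 26], "angular": [1.6, 28.6, 0]}

```text
time: 22.95
tool_pos: [0.5129, 0.0423, 0.2976]
tcp_rot: [0.087, 3.129, 0.001]
wrist_force: [-0.1, -0.2, -0.9]
width: 0.349
```

```bash
python3 - <<'E'
from workcell import bot
from stud import *
from scipy.spatial.transform import Rotation as Ro
np.set_printoptions(precision=3,suppress=True)
s=bot.read_state();r=s["tcp_rot"];print(s["tool_pos"],r,np.degrees(2*np.arctan2(r[1],r[0])),s["wrist_force"],s["q"])
c=bot.read_camera("top");stud(c);pickle.dump(c,open("top5.pkl","wb"))
E
```

```text
[0.513 0.042 0.298] [0.087 3.129 0.001] 176.81669741773138 [-0.085 -0.182 -0.948] [ 0.034 -0.086  1.862  0.     1.355 -1.482]
blob 19 [ 53.231 -19.94 ]
blob 28 [ 17.156 -22.284]
```

Request:
drive_tool:
  deltas:
    - {"hand": 0.35, "offset": [-2, 4, 0], "angular": [0, 0, -10]}
    - {"hand": 0.35, "offset": [-4, 8, 0], "angular": [0, 0, -21]}
    - {"hand": 0.35, "offset": [-6, 12, 0], "angular": [0, 0, -31]}
    - {"hand": 0.35, "offset": [-6.8, 15, 0], "angular": [0, 0, -42]}
    - {"hand": 0.35, "offset": [-6.8, 15, 0], "angular": [0, 0, -52]}
    - {"hand": 0.35, "offset": [-6.8, 15, 0], "angular": [0, 0, -63]}
    - {"hand": 0.35, "offset": [-6.8, 15, 0], "angular": [0, 0, -73]}
    - {"hand": 0.35, "offset": [-6.8, 15, 0], "angular": [0, 0, -84]}

```text
time: 24.0
tool_pos: [0.441, 0.1906, 0.2888]
tcp_rot: [-2.168, -2.271, 0.006]
wrist_force: [-0.2, 0.4, -0.6]
width: 0.35
```

Request:
drive_tool:
  deltas:
    - {"hand": 0.35, "offset": [0, 0, 0], "angular": [0, 0, -10]}
    - {"hand": 0.35, "offset": [0, 0, 0], "angular": [0, 0, -21]}
    - {"hand": 0.35, "offset": [0, 0, 0], "angular": [0, 0, -31]}
    - {"hand": 0.35, "offset": [0, 0, 0], "angular": [0, 0, -42]}
    - {"hand": 0.35, "offset": [0, 0, 0], "angular": [0, 0, -52]}
    - {"hand": 0.35, "offset": [0, 0, 0], "angular": [0, 0, -63]}
    - {"hand": 0.35, "offset": [0, 0, 0], "angular": [0, 0, -73]}
    - {"hand": 0.35, "offset": [0, 0, -3], "angular": [0, 0, -84]}

```text
time: 25.0
tool_pos: [0.4429, 0.1913, 0.2613]
tcp_rot: [-3.131, -0.244, -0.004]
wrist_force: [-0.0, 0.3, 0.3]
width: 0.351
```

```bash
python3 - <<'E'
from workcell import bot
import numpy as np,cv2,pickle
np.set_printoptions(precision=4,suppress=True)
s=bot.read_state();r=s["tcp_rot"];print(s["tool_pos"],r,np.degrees(2*np.arctan2(r[1],r[0])),s["wrist_force"],s["q"])
c=bot.read_camera("wrist");pickle.dump(c,open("w5.pkl","wb"));cv2.imwrite("pics/w5.png",c["frame"])
E
```

```text
[0.4429 0.1913 0.2613] [-3.1313 -0.2435 -0.0039] -351.1059901001253 [-0.0195  0.3309  0.2738] [ 0.356  -0.1271  1.9648  0.0001  1.3013  1.7715]
```

View pics/w5.png

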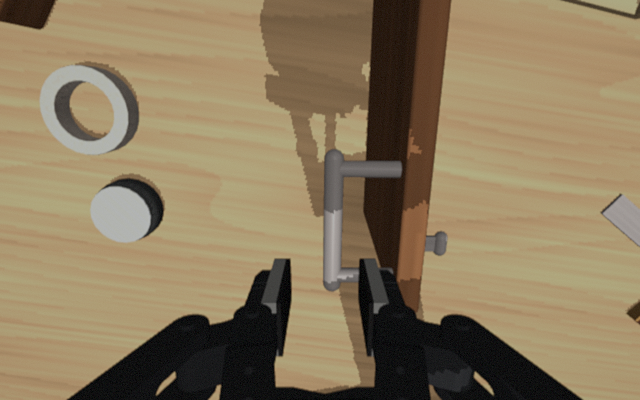

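The bar runs from (334,155) to (331,288), between the open fingers (290-360) and nearly parallel to them. I'll cast its middle and angle.

```bash
python3 - <<'E'
from h import *
from arc import H,yaw
c=pickle.load(open("w5.pkl","rb"));a=cast(c,334,155,.194);b=cast(c,331,288,.194)
d=a-b;m=(a+b)/2;print(m,np.linalg.norm(d),np.degrees(np.arctan2(d[1],d[0])),np.linalg.norm(m[:2]-H))
v=m[:2]-H; print("theta",(np.arctan2(-.195,-.056)+yaw-np.arctan2(v[1],v[0]))%(2*np.pi),H)
c=pickle.load(open("w1.pkl","rb"));a=cast(c,327,150,.194);b=cast(c,327,290,.194);print((a+b)/2)
E
```

```text
[0.44084764 0.18618213 0.194     ] 0.08938813709553178 8.009572005346191 0.20356604922637447
theta 1.3774390057803805 [0.64235624 0.15731307]
[ 0.57473516 -0.03308814  0.194     ]
```

Request:
drive_tool:
  deltas:
    - {"hand": 0.35, "offset": [-0.2, -0.5, 0], "angular": [0, 0, -1]}
    - {"hand": 0.35, "offset": [-0.2, -0.5, -3], "angular": [0, 0, -1]}
    - {"hand": 0.35, "offset": [-0.2, -0.5, -6], "angular": [0, 0, -1]}
    - {"hand": 0.35, "offset": [-0.2, -0.5, -8.9], "angular": [0, 0, -1]}
    - {"hand": 0.3, "offset": [-0.2, -0.5, -8.9], "angular": [0, 0, -1]}
    - {"hand": 0.26, "offset": [-0.2, -0.5, -8.9], "angular": [0, 0, -1]}

```text
time: 25.8
tool_pos: [0.4406, 0.1863, 0.1737]
tcp_rot: [-3.133, -0.228, -0.003]
wrist_force: [0.5, -0.1, -0.0]
width: 0.261
```

```bash
python3 - <<'E'
from arc import *
np.set_printoptions(precision=2,suppress=True)
H=H+[-.0005,0]
P=lambda t:H+R(yaw-t)@[-.056,-.195]
for t in np.arange(1.377,-.01,-.065):print(round(t,3),100*(P(t)-P(1.377)),P(t)*100,round(np.degrees(1.377-t),1))
E
```

```text
1.377 [0. 0.] [44.1 18.6] 0.0
1.312 [-0.14 -1.31] [43.96 17.29] 3.7
1.247 [-0.2  -2.63] [43.9  15.97] 7.4
1.182 [-0.18 -3.95] [43.93 14.65] 11.2
1.117 [-0.06 -5.26] [44.04 13.34] 14.9
1.052 [ 0.14 -6.56] [44.24 12.04] 18.6
0.987 [ 0.42 -7.85] [44.52 10.75] 22.3
0.922 [ 0.78 -9.12] [44.88  9.48] 26.1
0.857 [  1.23 -10.36] [45.33  8.24] 29.8
0.792 [  1.76 -11.57] [45.86  7.03] 33.5
0.727 [  2.36 -12.74] [46.46  5.86] 37.2
0.662 [  3.04 -13.87] [47.14  4.73] 41.0
0.597 [  3.79 -14.95] [47.89  3.65] 44.7
0.532 [  4.61 -15.99] [48.71  2.61] 48.4
0.467 [  5.49 -16.96] [49.59  1.64] 52.1
0.402 [  6.44 -17.88] [50.54  0.72] 55.9
0.337 [  7.44 -18.74] [51.54 -0.14] 59.6
0.272 [  8.5  -19.52] [52.6  -0.93] 63.3
0.207 [  9.61 -20.24] [53.71 -1.64] 67.0
0.142 [ 10.76 -20.89] [54.86 -2.29] 70.8
0.077 [ 11.95 -21.45] [56.05 -2.85] 74.5
0.012 [ 13.17 -21.94] [57.27 -3.34] 78.2
```

Request:
drive_tool:
  deltas:
    - {"hand": 0.26, "offset": [-0.1, -1.3, 0], "angular": [0, 0, 3.7]}
    - {"hand": 0.26, "offset": [-0.2, -2.6, 0], "angular": [0, 0, 7.4]}
    - {"hand": 0.26, "offset": [-0.2, -3.9, 0], "angular": [0, 0, 11]}
    - {"hand": 0.26, "offset": [-0.1, -5.3, 0], "angular": [0, 0, 15]}
    - {"hand": 0.26, "offset": [0.1, -6.6, 0], "angular": [0, 0, 18.6]}
    - {"hand": 0.26, "offset": [0.4, -7.9, 0], "angular": [0, 0, 22]}
    - {"hand": 0.26, "offset": [0.8, -9.1, 0], "angular": [0, 0, 26]}
    - {"hand": 0.26, "offset": [1.2, -10.4, 0], "angular": [0, 0, 30]}

```text
time: 26.8
tool_pos: [0.4533, 0.0821, 0.1748]
tcp_rot: [2.966, 1.034, 0.006]
wrist_force: [-0.2, 0.6, -0.7]
width: 0.263
```

Request:
drive_tool:
  deltas:
    - {"hand": 0.26, "offset": [0.5, -1.2, 0], "angular": [0, 0, 3.7]}
    - {"hand": 0.26, "offset": [1.1, -2.4, 0], "angular": [0, 0, 7.4]}
    - {"hand": 0.26, "offset": [1.8, -3.5, 0], "angular": [0, 0, 11]}
    - {"hand": 0.26, "offset": [2.6, -4.6, 0], "angular": [0, 0, 15]}
    - {"hand": 0.26, "offset": [3.4, -5.6, 0], "angular": [0, 0, 18.6]}
    - {"hand": 0.26, "offset": [4.3, -6.6, 0], "angular": [0, 0, 22]}
    - {"hand": 0.26, "offset": [5.2, -7.5, 0], "angular": [0, 0, 26]}

```text
time: 27.68
tool_pos: [0.5054, 0.0068, 0.1747]
tcp_rot: [2.657, 1.674, 0.004]
wrist_force: [-0.6, 0.7, -0.3]
width: 0.265
```

Request:
drive_tool:
  deltas:
    - {"hand": 0.26, "offset": [1.0, -0.8, 0], "angular": [0, 0, 3.7]}
    - {"hand": 0.26, "offset": [2.0, -1.6, 0], "angular": [0, 0, 7.4]}
    - {"hand": 0.26, "offset": [2.8, -2.1, 0], "angular": [0, 0, 10]}
    - {"hand": 0.26, "offset": [3.6, -2.6, 0], "angular": [0, 0, 13]}
    - {"hand": 0.26, "offset": [4.3, -3.0, 0], "angular": [0, 0, 15]}
    - {"hand": 0.26, "offset": [5.0, -3.3, 0], "angular": [0, 0, 17]}

```text
time: 28.42
tool_pos: [0.5552, -0.0263, 0.1747]
tcp_rot: [2.381, 2.047, 0.003]
wrist_force: [-1.3, -0.3, -0.2]
width: 0.262
```

Request:
drive_tool:
  deltas:
    - {"hand": 0.26, "offset": [0.4, -0.2, 0], "angular": [0, 0, 1.5]}
    - {"hand": 0.26, "offset": [0.8, -0.4, 0], "angular": [0, 0, 3]}

```text
time: 28.68
tool_pos: [0.5625, -0.0299, 0.1736]
tcp_rot: [2.328, 2.109, 0.002]
wrist_force: [-0.1, 0.3, 0.6]
width: 0.262
```

Request:
drive_tool:
  deltas:
    - {"hand": 0.26, "offset": [0.3, -0.1, 0], "angular": [0, 0, 1]}
    - {"hand": 0.26, "offset": [0.5, -0.2, 0], "angular": [0, 0, 2]}

```text
time: 28.92
tool_pos: [0.5669, -0.0317, 0.1725]
tcp_rot: [-2.291, -2.149, 0.0]
wrist_force: [-0.8, -0.2, 0.7]
width: 0.261
```

Request:
drive_tool:
  deltas:
    - {"hand": 0.26, "offset": [0.15, -0.05, 0], "angular": [0, 0, 0.5]}
    - {"hand": 0.26, "offset": [0.3, -0.1, 0], "angular": [0, 0, 1]}

```text
time: 29.18
tool_pos: [0.5697, -0.0328, 0.1723]
tcp_rot: [-2.273, -2.168, 0.001]
wrist_force: [-0.5, -0.6, -0.2]
width: 0.261
```

Request:
drive_tool:
  deltas:
    - {"hand": 0.26, "offset": [0.15, -0.05, 0], "angular": [0, 0, 0.2]}
    - {"hand": 0.26, "offset": [0.3, -0.1, 0], "angular": [0, 0, 0.4]}

```text
time: 29.42
tool_pos: [0.571, -0.0333, 0.1721]
tcp_rot: [-2.263, -2.173, 0.004]
wrist_force: [-8.5, 2.2, 5.0]
width: 0.261
```

Request:
drive_tool:
  deltas:
    - {"hand": 0.26, "offset": [0.1, -0.03, 0], "angular": [0, 0, 0]}
    - {"hand": 0.26, "offset": [0.2, -0.06, 0], "angular": [0, 0, 0]}

```text
time: 29.68
tool_pos: [0.5718, -0.0336, 0.172]
tcp_rot: [-2.262, -2.171, 0.006]
wrist_force: [-9.2, 2.6, 6.7]
width: 0.26
```

Request:
drive_tool:
  deltas:
    - {"hand": 0.26, "offset": [0.1, -0.03, 0], "angular": [0, 0, 0]}
    - {"hand": 0.26, "offset": [0.2, -0.06, 0], "angular": [0, 0, 0]}

```text
time: 29.92
tool_pos: [0.5734, -0.0343, 0.1721]
tcp_rot: [-2.262, -2.171, 0.007]
wrist_force: [-10.3, 1.5, 6.8]
width: 0.259
```

Request:
drive_tool:
  deltas:
    - {"hand": 0.26, "offset": [0.1, -0.03, 0], "angular": [0, 0, 0]}
    - {"hand": 0.26, "offset": [0.2, -0.06, 0], "angular": [0, 0, 0]}

```text
time: 30.18
tool_pos: [0.5771, -0.0356, 0.1722]
tcp_rot: [-2.264, -2.174, 0.004]
wrist_force: [-2.9, -1.3, 0.9]
width: 0.262
```

Request:
drive_tool:
  deltas:
    - {"hand": 0.26, "offset": [0.1, -0.03, 0], "angular": [0, 0, 0]}
    - {"hand": 0.26, "offset": [0.1, -0.03, 0], "angular": [0, 0, 0]}

```text
time: 30.42
tool_pos: [0.5803, -0.0359, 0.1724]
tcp_rot: [2.266, 2.175, 0.001]
wrist_force: [0.8, 0.3, 0.2]
width: 0.259
```

Request:
drive_tool:
  deltas:
    - {"hand": 0.26, "offset": [0.1, -0.03, 0], "angular": [0, 0, 0]}
    - {"hand": 0.26, "offset": [0.1, -0.03, 0], "angular": [0, 0, 0]}

```text
time: 30.68
tool_pos: [0.5804, -0.036, 0.1723]
tcp_rot: [-2.266, -2.175, 0.001]
wrist_force: [-2.5, 1.5, 2.9]
width: 0.262
```

Request:
drive_tool:
  deltas:
    - {"hand": 0.3, "offset": [-0.3, 0.1, 0], "angular": [0, 0, 0]}
    - {"hand": 0.35, "offset": [-0.5, 0.2, 0], "angular": [0, 0, 0]}
    - {"hand": 0.35, "offset": [-0.5, 0.2, 2], "angular": [0, 0, 0]}
    - {"hand": 0.35, "offset": [-0.5, 0.2, 5], "angular": [0, 0, 0]}
    - {"hand": 0.35, "offset": [-0.5, 0.2, 8], "angular": [0, 0, 0]}
    - {"hand": 0.35, "offset": [-5, -5, 11], "angular": [0, 0, 0]}
    - {"hand": 0.35, "offset": [-10, -10, 13], "angular": [0, 0, 0]}
    - {"hand": 0.35, "offset": [-10, -15, 13], "angular": [0, 0, 0]}

```text
time: 31.68
tool_pos: [0.4816, -0.1814, 0.3059]
tcp_rot: [2.26, 2.174, 0.004]
wrist_force: [1.2, 0.2, -1.0]
width: 0.349
```

```bash
python3 - <<'E'
from workcell import bot
from stud import *
s=bot.read_state();print(s["time"],s["tool_pos"],s["wrist_force"])
c=bot.read_camera("top");stud(c)
a=pickle.load(open("top0.pkl","rb"))["frame"];b=c["frame"]
d=cv2.absdiff(a,b).max(2)
for n,(x0,y0,x1,y1) in dict(handle_door=(250,170,335,192),mallet=(145,120,202,208),square=(340,215,392,268),gauge=(352,110,375,172),chisel=(445,172,465,215),bottle=(380,132,408,160),tin=(180,240,206,265),tape=(166,208,198,238)).items():
    print(n,(d[y0:y1,x0:x1]>40).sum(),d[y0:y1,x0:x1].max())
cv2.imwrite("pics/end.png",b)
def bar(f):
    g=f[176:192,292:335].astype(int);m=(g.max(2)-g.min(2)<35)&(g.min(2)>100);y,x=np.nonzero(m);return x.mean()+292,y.mean()+176,y.max()+176,m.sum()
print(bar(a),bar(b))
E
```

```text
31.675 [ 0.48159158 -0.18138779  0.30590046] [ 1.19894282  0.16867828 -0.97293763]
blob 19 [ 53.23140382 -19.94029283]
blob 28 [ 17.15574084 -22.28381094]
handle_door 115 80
mallet 0 15
square 1403 187
gauge 59 81
chisel 0 16
bottle 0 13
tin 0 13
tape 0 15
(np.float64(311.85), np.float64(182.56666666666666), np.int64(186), np.int64(120)) (np.float64(312.3333333333333), np.float64(182.68253968253967), np.int64(186), np.int64(126))
```

Request:
drive_tool:
  deltas:
    - {"hand": 0.35, "offset": [-5, -6, 0], "angular": [0, 0, -9]}
    - {"hand": 0.35, "offset": [-9, -12, 0], "angular": [0, 0, -18]}
    - {"hand": 0.35, "offset": [-12, -17, 0], "angular": [0, 0, -27]}
    - {"hand": 0.35, "offset": [-16, -22, 0], "angular": [0, 0, -36]}
    - {"hand": 0.35, "offset": [-20, -28, 0], "angular": [0, 0, -45]}
    - {"hand": 0.35, "offset": [-23, -33, 0], "angular": [0, 0, -54]}
    - {"hand": 0.35, "offset": [-26, -39, 0], "angular": [0, 0, -60]}
    - {"hand": 0.35, "offset": [-27, -45, 0], "angular": [0, 0, -66]}

```text
time: 32.72
tool_pos: [0.2187, -0.6045, 0.304]
tcp_rot: [3.085, 0.582, 0.001]
wrist_force: [0.5, -0.7, -0.1]
width: 0.351
```

```bash
python3 - <<'E'
from workcell import bot
from stud import *
s=bot.read_state();print(s["time"],s["tool_pos"],s["wrist_force"])
c=bot.read_camera("top");stud(c)
a=pickle.load(open("top0.pkl","rb"))["frame"];b=c["frame"]
d=cv2.absdiff(a,b).max(2)
for n,(x0,y0,x1,y1) in dict(door=(250,170,335,192),square=(340,215,392,268),gauge=(352,110,375,172)).items():
    y,x=np.nonzero(d[y0:y1,x0:x1]>40);print(n,len(x),(x.min()+x0,x.max()+x0,y.min()+y0,y.max()+y0) if len(x) else '')
E
```

```text
32.725 [ 0.21873439 -0.60452913  0.30397256] [ 0.51672517 -0.74362959 -0.08309974]
blob 20 [ 52.76602696 -20.10363664]
blob 28 [ 17.15574084 -22.28381094]
door 0 
square 165 (np.int64(340), np.int64(391), np.int64(250), np.int64(265))
gauge 0
```

```bash
python3 -c "
from workcell import bot
print(bot.finish_job())"
```

```text
the job is handed in; nothing more can be done
None
```

The plane is put away in the cupboard with the door shut on its catch, and I handed the job in at about 33 s of the 72 s allowed; no verdict came back.

1. **Door open:** I hooked the handle loosely between the fingers and pulled the door past its catch to about 1.4 rad.
2. **Plane in:** I set the plane down in front of the opening, took it again by the heel with a tilted grip, and slid it in between the guide strips. The shut fingers then pushed it until it stalled against the felt at about 10 N.
3. **Door shut:** I pushed the door closed at no more than about 12 N in the readings between small steps. The force then fell to zero as the catch snapped.

**Last checks:**
- **Plane:** its stud reads 52.8 mm in the cupboard's frame, against 52 mm expected.
- **Door:** the door and handle area looks the same from the top camera as at the start, with no differing pixels. I did not pull on the door to test the catch.
- **Other tools:** the mallet, gauge, chisel, bottle, tin and tape show no change. The try square's area showed 165 changed pixels at its lower edge. I put that down to the arm's shadow but could not view a picture to confirm it, having used all 12 views.
- **Robot:** it stood clear of everything when I handed in.

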